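# Coffee filter cone into the pot

### The arm

A 6-joint arm with a two-finger parallel gripper is mounted at the origin on the work surface. World frame = base frame: x ahead of the robot, y to its left, z up, the work surface at z = 0. Lengths are in m, angles in rad, forces in N, time in s.
With the tool pointing down it reaches from about 0.35 to 0.775 m from the base axis. Payload 5.5 kg.
Tool frame: the origin (TCP) lies on the centre line of the jaws, within the pads' length; the fingertips stand robot.tip_reach ahead of it and the grasp point (between the pads) lies 11 mm behind it (robot.tip_reach is the distance from the TCP to the fingertips, in m); z points along the fingers, y is the line along which they close (so a half turn about z gives the same grasp; the last joint's range is limited). The gripper opens to 85 mm and grips with 20 to 120 N. Pads are 22 mm wide; open, the fingers measure 114 mm over their backs; the gripper's body (76 mm by 85 mm) begins 54 mm behind the grasp point. The pads swing forward as they close: fully open they stand 13 mm farther back than shut.
Start: joints at [1.166, 0.313, 0.046, 1.304, 0, 1.431], TCP at [0.151, 0.555, 0.239] pointing down, gripper open.
Joint ranges: [-2.76, 2.76], [-0.86, 1.69], [-1.03, 1.26], [-2.2, 2.34], [-1.47, 1.5], [-3.14, 3.14]. Speed limits (rad/s): [2.57, 2.57, 3.14, 3.14, 3.14, 3.14].

### API

Orientations are given as a rotation vector (axis times angle).
In Python, from station import robot gives the robot as it stands.
- The arm moves only by the shell command python3 steer.py 'ROWS' [OPENING] [FORCE]. ROWS is a JSON list of rows, 1 to 5 of them, each of 6 numbers: dx, dy, dz in shares of the most that a row can go, 1 being 50 mm, then a rotation vector rx, ry, rz in parts of the range, where 1.0 means 2 rad; each row shifts and turns the commanded pose from where the row before left it, along the tool's axes as they then stand; what a row does not reach is not made up. A row lasts 1/10 s, in which the tool goes at most 0.05 m and 0.15 rad, less where a joint would pass 70% of its speed; a pose out of reach is approached as far as the arm can. OPENING is the opening from 0.0 (shut) to 1.0 (fully open), set as the command begins (- or left out keeps the last). The fingers move at their own pace and stop on an object; FORCE is the grip in N (left out, the last holds). Time passes only in rows, so rows that do not move let the fingers close. It prints the time, the measured TCP pose, the force, the opening and the grip force at its end. No shift or turn number may pass 1 either way. Input that does not fit is refused with a message, and nothing moves.
- robot.observe(): the state, without advancing time (a new reading comes with each control period).
- robot.capture(name): name is "scene" or "top" or "wrist"; returns a dict with "img" (384x512x3 uint8, red, green, blue), "mtx" (3x3 intrinsics, pixels), "D" ([k1, k2, p1, p2, k3] as OpenCV has them; the pictures are not rectified), "R" (3x3) and "t" (3): a world point X has camera coordinates R X + t; the wrist camera has in their place "tool_from_camera" (4x4, takes a point from camera to tool coordinates, whose origin is the TCP and whose axes are the flange's). Camera axes: x right, y down, z forward; pixel columns grow to the right and rows downward; lengths in m; the calibration is good to about 2 mm. A picture is of the moment at which its call begins: read the wrist's pose just before it. There is no depth.
- robot.sign_off(): hands the job in; it is judged then, once.
The state is a dict: "t": time; "joint_pos": joint angles; "dq": joint speeds; "effort": joint torques, N m; "position": TCP position; "tool_rot": TCP orientation; "wrist_force": force on the tool from outside, world axes, zero at the start; "ft_torque": the same for the moment, N m; "opening": opening from 0.0 (shut) to 1.0 (fully open); "gripper_force": force on a finger pad.
Only numpy, scipy, OpenCV 4.12 (cv2) and the standard library are available. Lean on these libraries where they do the work, as an engineer would, in place of code of your own. Each camera call takes 0.05 s, during which the arm holds its last target. There are 200 camera calls.

### The job

Get the coffee pot ready for brewing: pick up the large steel filter cone by its grip and lower it (do not drop it) into the funnel mouth of the large coffee pot, so that it sits upright and fully home, then let go. Keep the pot standing on the worktop, and leave the small tea strainer and the small milk jug where they stand.

Things in the scene. Friction and masses are not known exactly. Their poses are not given: they have to be found in the camera images.
- filter_cone: Large steel filter cone, loose, 0.2 kg, standing on its narrow end: hollow, outside diameter 40 at the foot, 90 at 60 mm up, rim flange 95. Above the rim, on two wires, a straight black grip bar 56 long, 12 wide, 16 high, its centre 95 mm above the foot (top at 103). Origin: centre of the foot; z: its axis, up; x: along the bar (fingers close on it along y).
- coffee_pot: Large white porcelain coffee pot, loose, 0.75 kg, 120 high, belly diameter 120, neck inside 45 at 78 up, then a funnel mouth with the cone's taper, inside 79 at the rim. Origin: centre of the underside; z up through the mouth. Spout at +x (95 out, 88 high), handle at -x (96 out, 86 high); any yaw. Cone home: its foot 73 and its bar's centre 168 above the origin, its rim 15 above the pot's.
- milk_jug: Small white porcelain milk jug, loose, not needed: the pot's shape at 0.6 of its size (72 mm high, belly diameter 72), handle at -x, no spout. Origin: centre of the underside. Jug and pot may have changed places.
- tea_strainer: Small steel tea strainer, loose, not needed: the filter cone's shape at 0.58 of its size (61 mm high overall, rim diameter 55). Origin: centre of its foot. Strainer and cone may have changed places.

How it is judged:
By the outcome, as a careful person would: the job done as asked, in the order asked, and still so for the second after the job is handed in, with the robot touching nothing.
It also fails if it takes over 40 s, if anything falls off the work surface, if the arm or the gripper's body presses on something with over 40 N, if the wrist force passes 120 N, or if a joint passes its speed limit or range.

## Working session

There is one attempt and no reset: what is moved stays moved. The work goes in short steps, Python scripts to look and compute and a shell command to move; the robot and the scene stay as the last step left them, time stands still between calls to the robot, and variables do not carry over. Pictures are saved under pics/ and viewed, at most 10 in all, crops included, and the job is handed in when it is done.

```bash
mkdir -p pics; ls; python3 - <<'E'
from station import robot
import cv2,pickle,numpy as np
o=robot.observe();print(o,robot.tip_reach)
d={}
for n in("scene","top","wrist"):
    d[n]=robot.capture(n);cv2.imwrite(f"pics/{n}0.png",d[n]["img"][:,:,::-1])
pickle.dump((o,d),open("c0.pkl","wb"))
im=[d[n]["img"][:,:,::-1] for n in d]
print(d["wrist"]["tool_from_camera"],d["top"]["R"],d["top"]["t"],d["scene"]["R"],d["scene"]["t"])
E
```

```text
pics
station.py
steer.py
{'t': 0.0, 'joint_pos': array([1.16640028e+00, 3.13974565e-01, 4.49920076e-02, 1.30358961e+00,
       3.68498372e-06, 1.43116531e+00]), 'dq': array([-0.0012091 , -0.00096224,  0.00043863, -0.00123432,  0.00033195,
       -0.00020974]), 'effort': array([ 8.97348818e-04, -4.80624676e+01,  2.98534656e+01,  1.94926397e-02,
       -1.01175274e-04,  1.47993713e-06]), 'position': array([0.15029986, 0.55450564, 0.23842888]), 'tool_rot': array([-4.14614647e-01, -3.11362682e+00,  2.68495795e-03]), 'wrist_force': array([-1.06784376, -0.30739539, -0.29185656]), 'ft_torque': array([0.03175573, 0.03226402, 0.03629052]), 'gripper_force': 0.0, 'opening': 0.9988276790018265} 0.008
[[ 3.00979296e-04 -9.44902506e-01 -3.27351742e-01  8.45352317e-02]
 [ 9.99999570e-01 -2.79119216e-06  9.27493371e-04 -1.54994743e-04]
 [-8.77304513e-04 -3.27351881e-01  9.44902099e-01 -1.34422707e-01]
 [ 0.00000000e+00  0.00000000e+00  0.00000000e+00  1.00000000e+00]] [[-0.01085199 -0.99977759 -0.01808302]
 [-0.99786074  0.01199356 -0.06426584]
 [ 0.06446843  0.01734693 -0.99776896]] [0.01517107 0.55858419 0.85541386] [[-0.63404835  0.77303112 -0.02013875]
 [ 0.49130209  0.38258671 -0.78246384]
 [-0.59716409 -0.50601412 -0.62237028]] [ 0.36985895 -0.24410676  1.2890701 ]
```

View pics/top0.png

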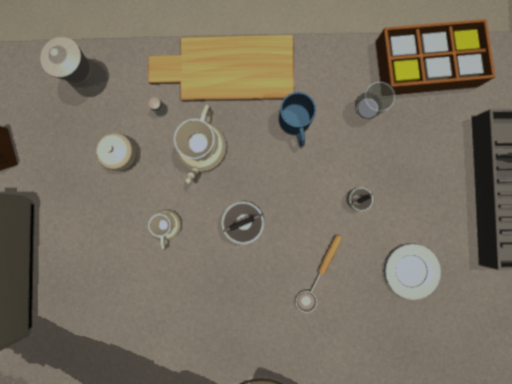

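View pics/scene0.png

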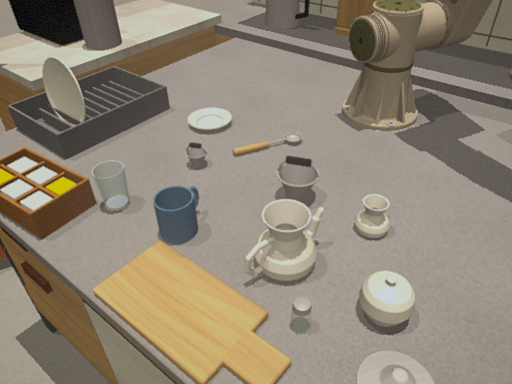

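The top view shows the cone with its black bar at about (243,223), the strainer at (360,199), the pot with its rim near (195,139), and the jug at (163,224). The scene view shows the bar at (297,161) and the pot rim at (287,217).

```bash
cat > h.py <<'E'
import cv2,numpy as np
def ray(c,uv):
    n=cv2.undistortPoints(np.array(uv,float).reshape(-1,1,2),c["mtx"],np.array(c["D"],float)).reshape(-1,2)
    d=np.c_[n,np.ones(len(n))]@c["R"]; return -c["R"].T@c["t"],d
def onz(c,uv,z):
    o,d=ray(c,uv); return o+d*((z-o[2])/d[:,2])[:,None]
def proj(c,X):
    return cv2.projectPoints(np.array(X,float).reshape(-1,1,3),cv2.Rodrigues(c["R"])[0],c["t"],c["mtx"],np.array(c["D"],float))[0].reshape(-1,2)
def wristcam(c,o):
    c=dict(c);Rt=cv2.Rodrigues(np.array(o["tool_rot"]))[0];T=np.array(c["tool_from_camera"])
    R=Rt@T[:3,:3];p=Rt@T[:3,3]+o["position"];c["R"]=R.T;c["t"]=-R.T@p;return c
def crop(im,x0,y0,w,h,s):return cv2.resize(im[y0:y0+h,x0:x0+w],None,fx=s,fy=s,interpolation=cv2.INTER_CUBIC)
E
python3 - <<'E'
import pickle,cv2,numpy as np
from h import *
o,d=pickle.load(open("c0.pkl","rb"));t=d["top"];s=d["scene"]
def dark(c,x0,y0,x1,y1,thr):
    g=c["img"].max(2);m=np.zeros_like(g);m[y0:y1,x0:x1]=(g[y0:y1,x0:x1]<thr)
    n,l,st,ce=cv2.connectedComponentsWithStats(m);k=1+st[1:,4].argmax();ys,xs=np.where(l==k)
    r=cv2.minAreaRect(np.c_[xs,ys].astype(np.float32));return st[k],np.array(cv2.boxPoints(r)),np.array(r[0])
for c,b in((t,(220,200,268,246)),(s,(278,150,318,175))):
    st,bx,ce=dark(c,*b,60);print(st,ce);print(onz(c,[ce],.099)[0].round(4))
    w=onz(c,bx,.1);e=[w[1]-w[0],w[2]-w[1]];e=max(e,key=np.linalg.norm);print("bar dir",np.degrees(np.arctan2(e[1],e[0])),np.linalg.norm(e))
a=crop(t["img"],150,90,130,160,3);b=crop(s["img"],240,150,90,140,3.4)
H=max(a.shape[0],b.shape[0]);P=lambda i:np.pad(i,((0,H-i.shape[0]),(0,0),(0,0)))
cv2.imwrite("pics/crop0.png",np.hstack([P(a),P(b)])[:,:,::-1])
E
```

```text
[230 215  24  15 126] [241.85769653 222.26644897]
[0.4823 0.036  0.099 ]
bar dir -65.64161140490467 0.05649094058696664
[287 158  24   8  79] [298.26831055 161.58538818]
[0.4885 0.0423 0.099 ]
bar dir 116.30785550967784 0.05023394668395799
```

View pics/crop0.png

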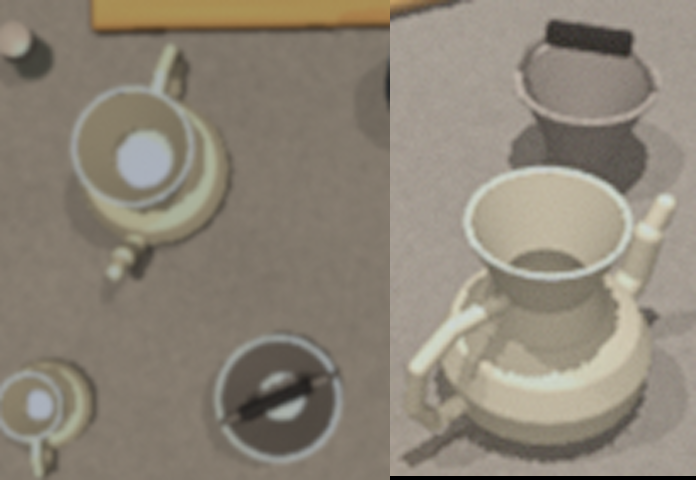

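The crops show the pot's white rim ellipse, at top-view pixel about (194,139) and scene pixel about (286.5,215.5). They also show the cone's rim and its black bar, at scene pixel about (298.5,161).

```bash
cat >> h.py <<'E'
def rim(c,x0,y0,x1,y1,dv,z):
    """bright neutral rim: fit a circle to the points cast onto plane z"""
    im=cv2.resize(c["img"][y0:y1,x0:x1],None,fx=4,fy=4,interpolation=cv2.INTER_CUBIC).astype(int)
    m=((im.max(2)>dv)&(im[:,:,0]-im[:,:,2]<14)).astype(np.uint8)
    n,l,st,ce=cv2.connectedComponentsWithStats(m);k=1+(st[1:,2]*st[1:,3]).argmax()
    ys,xs=np.where(l==k);uv=np.c_[(xs+.5)/4-.5+x0,(ys+.5)/4-.5+y0]
    w=onz(c,uv,z);cen=w[:,:2].mean(0)
    for i in range(4):
        A=np.c_[2*w[:,:2],np.ones(len(w))];s=np.linalg.lstsq(A,(w[:,:2]**2).sum(1),rcond=None)[0];cen=s[:2];r=np.sqrt(s[2]+cen@cen)
        e=np.abs(np.linalg.norm(w[:,:2]-cen,axis=1)-r);w=w[e<max(.003,2*e.std())]
    return cen,r,e.std(),len(w),st[k]
def tri(A,B):
    M=0;b=0
    for o,d in(A,B):
        d=d[0]/np.linalg.norm(d[0]);Q=np.eye(3)-np.outer(d,d);M=M+Q;b=b+Q@o
    return np.linalg.solve(M,b)
E
python3 - <<'E'
import pickle
from h import *
o,d=pickle.load(open("c0.pkl","rb"));t=d["top"];s=d["scene"]
print("bar tri",tri(ray(t,[[241.86,222.27]]),ray(s,[[298.5,160.9]])))
for v in(130,150,170):
    print(v,"pot top",rim(t,170,114,222,164,v,.12));print(v,"pot scene",rim(s,255,195,320,240,v,.12))
    print(v,"cone top",rim(t,216,196,270,250,v,.06));print(v,"cone scene",rim(s,274,158,322,192,v,.06))
E
```

```text
bar tri [0.48156765 0.03704354 0.09478467]
130 pot top (array([0.66230986, 0.13605131]), np.float64(0.04200167851525719), np.float64(0.0007082101662182215), 4164, array([  13,    0,  167,  182, 4608], dtype=int32))
130 pot scene (array([0.6623317 , 0.13630429]), np.float64(0.042362274276787584), np.float64(0.0007427945375401495), 4287, array([  25,   14,  202,  138, 4363], dtype=int32))
130 cone top (array([0.48019765, 0.03660284]), np.float64(0.04543760219138071), np.float64(0.0008093754243210628), 2373, array([  32,   82,  163,  113, 2415], dtype=int32))
130 cone scene (array([0.49905617, 0.01377257]), np.float64(0.0007074368236292327), np.float64(3.900209085376703e-05), 6, array([41, 64,  4,  2,  6], dtype=int32))
150 pot top (array([0.6650931 , 0.13296269]), np.float64(0.038844525808530934), np.float64(0.0006808429308757735), 803, array([  79,    0,   99,  144, 1393], dtype=int32))
150 pot scene (array([0.66240619, 0.13629231]), np.float64(0.042199181590532084), np.float64(0.0006993502176852129), 4055, array([  25,   15,  202,  136, 4082], dtype=int32))
150 cone top (array([0.479
[... 428 characters left out ...]
,   66,   70, 3610], dtype=int32))
170 pot scene (array([0.66237788, 0.13622579]), np.float64(0.04195832399803548), np.float64(0.0006425056271433337), 3566, array([  25,   17,  202,  132, 3574], dtype=int32))
170 cone top (array([0.47431734, 0.03062762]), np.float64(0.005345419969733371), np.float64(0.0008263608694336085), 176, array([105, 115,  29,  15, 199], dtype=int32))Traceback (most recent call last):
  File "<stdin>", line 7, in <module>
  File "h.py", line 17, in rim
    n,l,st,ce=cv2.connectedComponentsWithStats(m);k=1+(st[1:,2]*st[1:,3]).argmax()
                                                      ~~~~~~~~~~~~~~~~~~~~~~~~~~^^
ValueError: attempt to get argmax of an empty sequence
```

```bash
cat > go.py <<'E'
import sys,numpy as np
from station import robot
from h import *
from scipy.spatial.transform import Rotation as Ro
# usage: go.py x y z [ydir_deg]: tool-axis shift to the target (from measured pose), tilt and z-turn
o=robot.observe();R=cv2.Rodrigues(np.array(o["tool_rot"]))[0];a=list(map(float,sys.argv[1:]))
print("t",round(o["t"],2),"pos",o["position"].round(4),"F",o["wrist_force"].round(1),"open",round(o["opening"],3),"q",o["joint_pos"].round(2))
print("tool z",R[:,2].round(4),"ydir",np.degrees(np.arctan2(R[1,1],R[0,1])).round(2))
print("shift tool",(R.T@(np.array(a[:3])-o["position"])).round(4))
if len(a)>3:
    for y in(a[3],a[3]+180):
        y=np.radians(y);Y=np.array([np.cos(y),np.sin(y),0]);Z=np.array([0,0,-1.]);T=np.c_[np.cross(Y,Z),Y,Z]
        print("rotvec tool",Ro.from_matrix(R.T@T).as_rotvec().round(4),"shift after turn",(T.T@(np.array(a[:3])-o["position"])).round(4))
E
python3 go.py 0.481 0.0368 0.239 24.7
```

```text
t 0.15 pos [0.1503 0.5546 0.2386] F [0.1 0.9 0.1] open 0.999 q [1.17 0.31 0.05 1.3  0.   1.43]
tool z [-6.0e-04 -1.2e-03 -1.0e+00] ydir 74.83
shift tool [-4.546e-01 -4.133e-01  1.000e-04]
rotvec tool [-1.400e-03  4.000e-04  8.749e-01] shift after turn [-6.086e-01  8.400e-02 -4.000e-04]
rotvec tool [-5.0000e-04 -1.7000e-03 -2.2667e+00] shift after turn [ 6.086e-01 -8.400e-02 -4.000e-04]
```

Careful with the scale: shifts go in shares of 50 mm and turns go in shares of 2 rad. That gives: 0.1458 rad is 0.0729.

```bash
python3 steer.py '[[0, 0, 0, 0, 0, 0.0729], [0, 0, 0, 0, 0, 0.0729], [0, 0, 0, 0, 0, 0.0729], [0, 0, 0, 0, 0, 0.0729], [0, 0, 0, 0, 0, 0.0729]]' | tail -3
python3 steer.py '[[0, 0, 0, 0, 0, 0.0729], [-0.6, 0.08, 0, 0, 0, 0], [-0.9, 0.12, 0, 0, 0, 0], [-0.9, 0.12, 0, 0, 0, 0], [-0.9, 0.12, 0, 0, 0, 0]]' 
python3 steer.py '[[-0.9, 0.12, 0, 0, 0, 0], [-0.9, 0.12, 0, 0, 0, 0], [-0.9, 0.12, 0, 0, 0, 0], [-0.9, 0.12, 0, 0, 0, 0], [-0.9, 0.12, 0, 0, 0, 0]]'
python3 steer.py '[[-0.9, 0.12, 0, 0, 0, 0], [-0.9, 0.12, 0, 0, 0, 0], [-0.9, 0.12, 0, 0, 0, 0], [-0.6, 0.08, 0, 0, 0, 0], [0, 0, 0, 0, 0, 0]]'
python3 go.py 0.481 0.0368 0.2 24.7
```

```text
wrist_force: [-0.5, 0.2, 0.2]
opening: 1.0
gripper_force: 0.0
t: 1.15
position: [0.2398, 0.4128, 0.2389]
tool_rot: [1.693, 2.646, -0.001]
wrist_force: [1.6, 0.9, 0.7]
opening: 0.999
gripper_force: 0.0
t: 1.65
position: [0.3612, 0.2208, 0.2393]
tool_rot: [1.694, 2.645, 0.001]
wrist_force: [0.9, 1.0, 0.2]
opening: 1.004
gripper_force: 0.0
t: 2.15
position: [0.4516, 0.0788, 0.2389]
tool_rot: [1.701, 2.64, -0.0]
wrist_force: [-0.0, 0.6, 0.3]
opening: 1.002
gripper_force: 0.0
t 2.15 pos [0.4516 0.0788 0.2389] F [-0.   0.6  0.3] open 1.002 q [-0.    0.09 -0.24  1.25 -0.    1.14]
tool z [ 5.e-04 -6.e-04 -1.e+00] ydir 24.41
shift tool [-0.0504  0.0094  0.0389]
rotvec tool [ 0.0002  0.0008 -0.0051] shift after turn [-0.0504  0.0092  0.0389]
rotvec tool [ 1.2000e-03 -3.0000e-04  3.1365e+00] shift after turn [ 0.0504 -0.0092  0.0389]
```

Converted, -0.02 m is -0.4, 0.015 m is 0.3.

```bash
python3 steer.py '[[-0.4, 0.08, 0.3, 0, 0, 0], [-0.4, 0.08, 0.3, 0, 0, 0], [-0.2, 0.02, 0.18, 0, 0, 0], [0, 0, 0, 0, 0, 0]]' | head -2
python3 - <<'E'
from station import robot
import pickle
from h import *
o=robot.observe();c=robot.capture("wrist");pickle.dump((o,c),open("w1.pkl","wb"))
c=wristcam(c,o);im=c["img"].copy()
b=np.radians(114.5);p=proj(c,[[.481,.0368,.103]]+[[.481+k*np.cos(b),.0368+k*np.sin(b),.103] for k in(-.028,.028)])
print(p.round(1),o["position"])
cv2.imwrite("pics/w1.png",im[:,:,::-1])
E
```

```text
t: 2.55
position: [0.4779, 0.04, 0.1988]
[[252.  201. ]
 [251.9 235.7]
 [252.3 163.6]] [0.47789178 0.0399503  0.19884836]
```

View pics/w1.png

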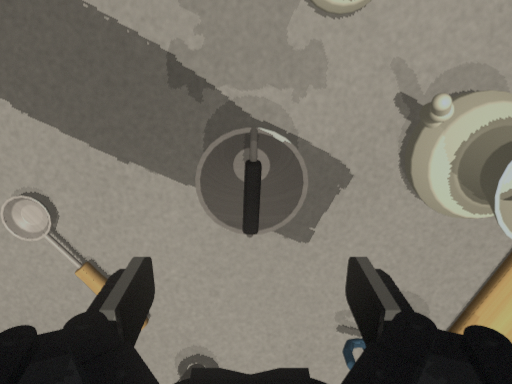

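The wrist view shows the bar from about (254,162) to (250,234). That agrees with the prediction to within 2 px, apart from a small yaw error.

```bash
python3 - <<'E'
import pickle
from h import *
o,c=pickle.load(open("w1.pkl","rb"));c=wristcam(c,o)
m=np.zeros((384,512),np.uint8);m[150:250,225:280]=c["img"].max(2)[150:250,225:280]<35
ys,xs=np.where(m);r=cv2.minAreaRect(np.c_[xs,ys].astype(np.float32));print(r,len(xs))
w=onz(c,cv2.boxPoints(r),.103);e=max([w[1]-w[0],w[2]-w[1]],key=np.linalg.norm)
print(np.degrees(np.arctan2(e[1],e[0])),np.linalg.norm(e),w.mean(0))
E
python3 go.py 0.481 0.0368 0.085 26.5
```

```text
((252.07955932617188, 191.1923828125), (15.19786548614502, 62.06656265258789), 1.9749338626861572) 508
112.51884382757086 0.04732725180406385 [0.47815451 0.04296202 0.103     ]
t 2.6 pos [0.4779 0.0405 0.1997] F [-0.3  1.   0. ] open 0.996 q [-0.08  0.15 -0.27  1.16  0.    1.06]
tool z [-2.2e-03  7.0e-04 -1.0e+00] ydir 24.68
shift tool [-0.0048  0.0015  0.1147]
rotvec tool [-0.0017 -0.0016 -0.0317] shift after turn [-0.0047  0.0012  0.1147]
rotvec tool [-2.5000e-03  2.7000e-03  3.1099e+00] shift after turn [ 0.0047 -0.0012  0.1147]
```

Converted, 0.03 m is 0.6, 0.02 m is 0.4, 0.038 rad is 0.019.

```bash
python3 steer.py '[[-0.06, 0.02, 0.4, 0, 0, 0.019], [-0.02, 0, 0.6, 0, 0, 0], [0, 0, 0.6, 0, 0, 0], [0, 0, 0.4, 0, 0, 0], [0, 0, 0.2, 0, 0, 0]]' 
python3 steer.py '[[0, 0, 0, 0, 0, 0], [0, 0, 0, 0, 0, 0]]'; python3 go.py 0.481 0.0368 0.085 22.5
```

```text
t: 3.1
position: [0.4799, 0.038, 0.0893]
tool_rot: [-1.742, -2.612, 0.001]
wrist_force: [0.2, -0.1, 0.6]
opening: 1.005
gripper_force: 0.0
t: 3.3
position: [0.4819, 0.0373, 0.0914]
tool_rot: [1.743, 2.612, 0.001]
wrist_force: [-0.9, 0.0, 0.0]
opening: 0.997
gripper_force: 0.0
t 3.3 pos [0.4819 0.0373 0.0914] F [-0.9  0.   0. ] open 0.997 q [-0.09  0.24 -0.44  0.89  0.    1.09]
tool z [ 1.4e-03  1.0e-04 -1.0e+00] ydir 22.57
shift tool [-0.0001 -0.001   0.0064]
rotvec tool [0.0013 0.0004 0.0012] shift after turn [-0.0001 -0.001   0.0064]
rotvec tool [-7.0000e-04  2.0000e-03 -3.1404e+00] shift after turn [0.0001 0.001  0.0064]
```

Converted, 0.0065 m is 0.13.

```bash
python3 steer.py '[[0, 0, 0.13, 0, 0, 0], [0, 0, 0, 0, 0, 0]]' |tail -6
python3 steer.py '[[0, 0, 0, 0, 0, 0], [0, 0, 0, 0, 0, 0], [0, 0, 0, 0, 0, 0], [0, 0, 0, 0, 0, 0], [0, 0, 0, 0, 0, 0]]' 0 50
python3 steer.py '[[0, 0, 0, 0, 0, 0], [0, 0, 0, 0, 0, 0], [0, 0, 0, 0, 0, 0]]'
python3 go.py 0.481 0.0368 0.085 22.5
```

```text
t: 3.5
position: [0.4816, 0.0369, 0.0841]
tool_rot: [1.744, 2.612, 0.001]
wrist_force: [-0.0, 0.1, 0.0]
opening: 1.002
gripper_force: 0.0
t: 4.0
position: [0.4814, 0.0368, 0.0838]
tool_rot: [1.745, 2.612, 0.0]
wrist_force: [-0.1, -0.2, -0.5]
opening: 0.143
gripper_force: 0.0
t: 4.3
position: [0.4812, 0.0367, 0.0839]
tool_rot: [-1.745, -2.612, 0.0]
wrist_force: [-1.8, -1.1, 3.7]
opening: 0.131
gripper_force: 49.1
t 4.3 pos [0.4812 0.0367 0.0839] F [-1.8 -1.1  3.7] open 0.131 q [-0.09  0.25 -0.45  0.88 -0.    1.09]
tool z [-1.e-04 -2.e-04 -1.e+00] ydir 22.52
shift tool [ 0.0001 -0.0002 -0.0011]
rotvec tool [-0.0002  0.0001  0.0004] shift after turn [ 0.0001 -0.0002 -0.0011]
rotvec tool [-2.0000e-04 -3.0000e-04 -3.1412e+00] shift after turn [-0.0001  0.0002 -0.0011]
```

Converted, -0.045 m is -0.9, -0.035 m is -0.7.

```bash
python3 steer.py '[[0, 0, -0.3, 0, 0, 0], [0, 0, -0.7, 0, 0, 0], [0, 0, -0.9, 0, 0, 0], [0, 0, -0.9, 0, 0, 0], [0, 0, -0.6, 0, 0, 0]]' 
python3 steer.py '[[0, 0, 0, 0, 0, 0], [0, 0, 0, 0, 0, 0]]'; python3 go.py 0.6623 0.1362 0.25 22.5
```

```text
t: 4.8
position: [0.482, 0.0369, 0.2565]
tool_rot: [1.743, 2.611, 0.003]
wrist_force: [1.0, 0.4, -2.7]
opening: 0.13
gripper_force: 49.2
t: 5.0
position: [0.4815, 0.0369, 0.2534]
tool_rot: [1.745, 2.612, 0.001]
wrist_force: [-0.9, 0.9, -2.4]
opening: 0.132
gripper_force: 49.2
t 5.0 pos [0.4815 0.0369 0.2534] F [-0.9  0.9 -2.4] open 0.132 q [-0.09  0.13 -0.15  1.29  0.    1.09]
tool z [ 6.e-04  2.e-04 -1.e+00] ydir 22.53
shift tool [0.0225 0.2051 0.0036]
rotvec tool [ 0.0006 -0.      0.0005] shift after turn [0.0226 0.2051 0.0034]
rotvec tool [ 0.0000e+00  1.0000e-03 -3.1411e+00] shift after turn [-0.0226 -0.2051  0.0034]
```

Converted, 0.045 m is 0.9, 0.032 m is 0.64.

```bash
python3 steer.py '[[0.04, 0.4, 0, 0, 0, 0], [0.1, 0.9, 0, 0, 0, 0], [0.1, 0.9, 0, 0, 0, 0], [0.1, 0.9, 0, 0, 0, 0], [0.07, 0.64, 0, 0, 0, 0]]' |head -2
python3 steer.py '[[0.04, 0.36, 0, 0, 0, 0], [0, 0, 0, 0, 0, 0], [0, 0, 0, 0, 0, 0]]'|head -2; python3 go.py 0.6623 0.1362 0.25 22.5
python3 - <<'E'
from station import robot
import pickle
from h import *
o=robot.observe();d={n:robot.capture(n) for n in("scene","top","wrist")};pickle.dump((o,d),open("c2.pkl","wb"))
a=crop(d["scene"]["img"],225,90,110,200,3);b=crop(d["wrist"]["img"],120,60,270,324,1.6)
H=max(a.shape[0],b.shape[0]);P=lambda i:np.pad(i,((0,H-i.shape[0]),(0,0),(0,0)))
cv2.imwrite("pics/c2.png",np.hstack([P(a),P(b)])[:,:,::-1]);print(H,a.shape,b.shape)
E
```

```text
t: 5.5
position: [0.6471, 0.1287, 0.2498]
t: 5.8
position: [0.6609, 0.1361, 0.2506]
t 5.8 pos [0.6609 0.1361 0.2506] F [-1.6  0.3 -1.3] open 0.125 q [ 0.08  0.52  0.39  1.44 -0.    1.26]
tool z [-5.3e-03 -5.0e-04 -1.0e+00] ydir 22.55
shift tool [-0.0004  0.0014  0.0006]
rotvec tool [-0.0051 -0.0016  0.0008] shift after turn [-0.0004  0.0014  0.0006]
rotvec tool [ 2.5000e-03 -7.9000e-03 -3.1408e+00] shift after turn [ 0.0004 -0.0014  0.0006]
600 (600, 330, 3) (518, 432, 3)
```

View pics/c2.png

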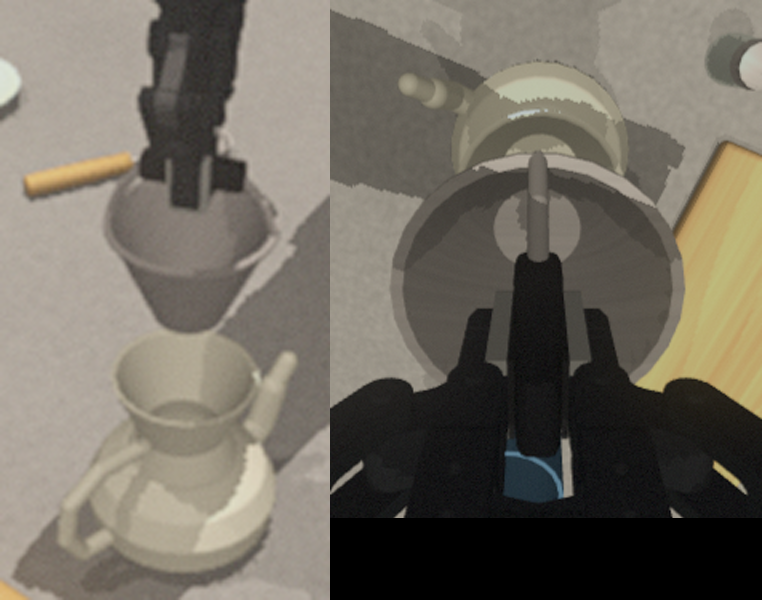

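The scene view shows the cone hanging upright, with its rim centre at about crop (191,210), above the unmoved pot's mouth at (186,381). The wrist view shows the cone's rim edge at crop (391,285), (684,285) and (540,152). I'll compute the axis offset from these.

```bash
python3 - <<'E'
import pickle
from h import *
o,d=pickle.load(open("c2.pkl","rb"));s=d["scene"];w=wristcam(d["wrist"],o)
# wrist: by-eye outer rim points in the crop
pts=np.array([[391,285],[684,285],[540,152],[440,192],[643,192]],float);uv=np.c_[(pts[:,0]-330)/1.6+120,pts[:,1]/1.6+60]
for zz in(.2266,.2246):
    X=onz(w,uv,zz)[:,:2];A=np.c_[2*X,np.ones(len(X))];q=np.linalg.lstsq(A,(X**2).sum(1),rcond=None)[0]
    print("rim centre",q[:2],"r",np.sqrt(q[2]+q[:2]@q[:2]),"tcp",o["position"])
P=proj(s,[[.6612,.1362,.2266],[.6623,.1362,.12]]);print((P-[225,90])*3)
an=np.linspace(0,6.28,200);C=proj(s,np.c_[.6612+.0475*np.cos(an),.1362+.0475*np.sin(an),.2266+0*an]);C=(C-[225,90])*3;print("expect rim box",C.min(0),C.max(0))
print("pot now",rim(s,255,195,320,240,140,.12))
t=d["top"];print((proj(t,[[.6612,.1362,.2266]])))
E
```

```text
rim centre [0.66159057 0.13497036] r 0.0476544388041443 tcp [0.66088243 0.13607873 0.25064474]
rim centre [0.66199934 0.13397234] r 0.04825538373880892 tcp [0.66088243 0.13607873 0.25064474]
[[188.76282538 223.08671286]
 [182.84321618 373.06624868]]
expect rim box [100.26537517 175.06463992] [278.02703547 276.61026882]
pot now (array([0.61425957, 0.12849429]), np.float64(0.00043981763006185366), np.float64(5.838193322726401e-14), 3, array([173,  17,   2,   2,   3], dtype=int32))
[[182.89743838 126.96803103]]
```

Converted, 0.02 m is 0.4, 0.015 m is 0.3.

```bash
python3 go.py 0.6616 0.1373 0.2 22.5; python3 steer.py '[[0, 0.02, 0.2, 0, 0, 0], [0, 0, 0.4, 0, 0, 0], [0, 0, 0.3, 0, 0, 0], [0, 0, 0, 0, 0, 0], [0, 0, 0, 0, 0, 0]]'|head -4; python3 go.py 0.6616 0.1373 0.157 22.5
```

```text
t 5.95 pos [0.6609 0.1356 0.2533] F [-0.5  0.2 -2.1] open 0.132 q [ 0.08  0.52  0.39  1.44 -0.    1.26]
tool z [-1.6e-03 -1.0e-04 -1.0e+00] ydir 22.5
shift tool [0.0013 0.0014 0.0533]
rotvec tool [-0.0015 -0.0005 -0.0001] shift after turn [0.0013 0.0013 0.0533]
rotvec tool [-8.0000e-04  2.4000e-03  3.1415e+00] shift after turn [-0.0013 -0.0013  0.0533]
t: 6.45
position: [0.6625, 0.1363, 0.2089]
tool_rot: [-1.745, -2.612, 0.0]
wrist_force: [0.3, 0.7, -2.2]
t 6.45 pos [0.6625 0.1363 0.2089] F [ 0.3  0.7 -2.2] open 0.131 q [0.08 0.53 0.29 1.34 0.   1.26]
tool z [-5.e-04  1.e-04 -1.e+00] ydir 22.51
shift tool [ 0.0013 -0.0004  0.0519]
rotvec tool [-0.0005 -0.0003  0.0001] shift after turn [ 0.0013 -0.0004  0.0519]
rotvec tool [ 4.0000e-04 -7.0000e-04 -3.1415e+00] shift after turn [-0.0013  0.0004  0.0519]
```

Converted, 0.015 m is 0.3, 0.01 m is 0.2.

```bash
python3 steer.py '[[0, 0, 0.2, 0, 0, 0], [0, 0, 0.3, 0, 0, 0], [0, 0, 0.2, 0, 0, 0], [0, 0, 0, 0, 0, 0], [0, 0, 0, 0, 0, 0]]'|head -4; python3 go.py 0.6622 0.136 0.157 22.5
python3 steer.py '[[0, 0, 0.08, 0, 0, 0], [0, 0, 0.08, 0, 0, 0], [0, 0, 0.06, 0, 0, 0], [0, 0, 0, 0, 0, 0], [0, 0, 0, 0, 0, 0]]'|head -4; python3 go.py 0.6622 0.136 0.157 22.5
```

```text
t: 6.95
position: [0.663, 0.1366, 0.1739]
tool_rot: [-1.745, -2.612, -0.0]
wrist_force: [0.1, 0.5, -2.5]
t 6.95 pos [0.663  0.1366 0.1739] F [ 0.1  0.5 -2.5] open 0.127 q [0.08 0.54 0.23 1.26 0.   1.26]
tool z [-1.e-04  1.e-04 -1.e+00] ydir 22.53
shift tool [-0.0002 -0.0009  0.0169]
rotvec tool [-0.0001 -0.0001  0.0005] shift after turn [-0.0002 -0.0009  0.0169]
rotvec tool [ 2.0000e-04 -1.0000e-04 -3.1411e+00] shift after turn [0.0002 0.0009 0.0169]
t: 7.45
position: [0.6629, 0.1365, 0.1627]
tool_rot: [-1.745, -2.612, 0.0]
wrist_force: [-0.4, 1.1, -2.5]
t 7.45 pos [0.6629 0.1365 0.1627] F [-0.4  1.1 -2.5] open 0.126 q [0.08 0.54 0.21 1.24 0.   1.26]
tool z [-1.e-04  1.e-04 -1.e+00] ydir 22.53
shift tool [-0.0002 -0.0009  0.0057]
rotvec tool [-0.0001 -0.0001  0.0005] shift after turn [-0.0002 -0.0009  0.0057]
rotvec tool [ 2.0000e-04 -1.0000e-04 -3.1411e+00] shift after turn [0.0002 0.0009 0.0057]
```

No contact force yet. I'll go down in small steps.

Converted, 0.002 m is 0.04, -0.0005 m is -0.01.

```bash
python3 steer.py '[[0, -0.01, 0.04, 0, 0, 0], [0, 0, 0.04, 0, 0, 0], [0, 0, 0, 0, 0, 0], [0, 0, 0, 0, 0, 0]]'|head -4; python3 steer.py '[[0, 0, 0.02, 0, 0, 0], [0, 0, 0, 0, 0, 0], [0, 0, 0, 0, 0, 0]]'|head -4;python3 steer.py '[[0, 0, 0.02, 0, 0, 0], [0, 0, 0, 0, 0, 0], [0, 0, 0, 0, 0, 0]]'|head -4
```

```text
t: 7.85
position: [0.6623, 0.1363, 0.1587]
tool_rot: [-1.745, -2.612, 0.001]
wrist_force: [-1.0, 0.3, -2.6]
t: 8.15
position: [0.6624, 0.1362, 0.1579]
tool_rot: [1.745, 2.612, -0.0]
wrist_force: [-1.2, -2.5, -0.9]
t: 8.45
position: [0.6625, 0.1362, 0.1571]
tool_rot: [1.745, 2.612, 0.0]
wrist_force: [-3.2, -1.8, 1.1]
```

Converted, 0.001 m is 0.02.

```bash
python3 steer.py '[[0, 0, 0.02, 0, 0, 0], [0, 0, 0, 0, 0, 0], [0, 0, 0, 0, 0, 0]]'|head -4;python3 steer.py '[[0, 0, 0.01, 0, 0, 0], [0, 0, 0, 0, 0, 0], [0, 0, 0, 0, 0, 0]]'|head -4
python3 go.py 0.6622 0.136 0.157 22.5
python3 - <<'E'
from station import robot
import pickle
from h import *
o=robot.observe();d={n:robot.capture(n) for n in("scene","wrist")};pickle.dump((o,d),open("c3.pkl","wb"))
a=crop(d["scene"]["img"],225,90,110,200,3);b=crop(d["wrist"]["img"],120,60,270,324,1.6)
H=600;P=lambda i:np.pad(i,((0,H-i.shape[0]),(0,0),(0,0)))
cv2.imwrite("pics/c3.png",np.hstack([P(a),P(b)])[:,:,::-1])
E
```

```text
t: 8.75
position: [0.6627, 0.1363, 0.157]
tool_rot: [1.744, 2.612, 0.001]
wrist_force: [-2.4, -1.7, 5.6]
t: 9.05
position: [0.6629, 0.1363, 0.157]
tool_rot: [1.744, 2.611, 0.002]
wrist_force: [-4.1, -1.8, 7.3]
t 9.05 pos [0.6629 0.1363 0.157 ] F [-4.1 -1.8  7.3] open 0.127 q [ 0.08  0.54  0.19  1.22 -0.    1.26]
tool z [ 0.002  0.    -1.   ] ydir 22.53
shift tool [ 0.     -0.0007 -0.    ]
rotvec tool [0.0019 0.0007 0.0004] shift after turn [ 0.     -0.0007 -0.    ]
rotvec tool [-1.2000e-03  3.0000e-03 -3.1412e+00] shift after turn [-0.      0.0007 -0.    ]
```

View pics/c3.png

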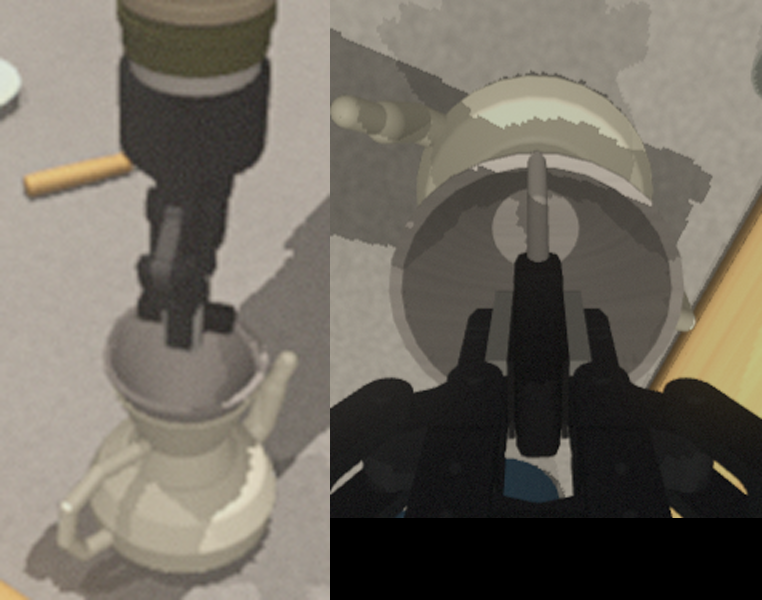

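The cone is seated in the mouth: scene crop rim at about (185,360), and foot contact at TCP z 0.157, as predicted for home. Next I'll take off the preload, release and retreat straight up.

Converted, -0.001 m is -0.02.

```bash
python3 steer.py '[[0, 0, -0.02, 0, 0, 0], [0, 0, 0, 0, 0, 0]]'|head -4
python3 steer.py '[[0, 0, 0, 0, 0, 0], [0, 0, 0, 0, 0, 0], [0, 0, 0, 0, 0, 0], [0, 0, 0, 0, 0, 0], [0, 0, 0, 0, 0, 0]]' 0.6
python3 steer.py '[[0, 0, -0.2, 0, 0, 0], [0, 0, -0.4, 0, 0, 0], [0, 0, -0.6, 0, 0, 0], [0, 0, -0.6, 0, 0, 0], [0, 0, -0.6, 0, 0, 0]]'|head -4
python3 steer.py '[[-0.6, -0.6, 0, 0, 0, 0], [-0.8, -0.6, 0, 0, 0, 0], [-0.8, -0.6, 0, 0, 0, 0], [-0.8, -0.6, 0, 0, 0, 0], [-0.8, -0.6, 0, 0, 0, 0]]'|head -4
python3 - <<'E'
from station import robot
import pickle
from h import *
o=robot.observe();d={n:robot.capture(n) for n in("scene","top")};pickle.dump((o,d),open("c4.pkl","wb"))
a=crop(d["scene"]["img"],170,110,240,190,1.9);b=crop(d["top"]["img"],140,80,110,130,2.8)
H=370;P=lambda i:np.pad(i,((0,H-i.shape[0]),(0,0),(0,0)))
cv2.imwrite("pics/c4.png",np.hstack([P(a),P(b)])[:,:,::-1])
t,s=d["top"],d["scene"]
an=np.linspace(0,6.28,200)
for z in(.133,):
    for c in(s,t):
        C=proj(c,np.c_[.6623+.0475*np.cos(an),.1362+.0475*np.sin(an),z+0*an]);print("expect",C.min(0),C.max(0))
    for v in(110,130,150):print(rim(t,165,108,225,166,v,z)[:4])
E
```

```text
t: 9.35
position: [0.6627, 0.1363, 0.157]
tool_rot: [1.744, 2.612, 0.001]
wrist_force: [-3.3, -2.3, 5.4]
t: 9.85
position: [0.6626, 0.1365, 0.1561]
tool_rot: [-1.744, -2.613, -0.0]
wrist_force: [0.4, 0.1, -0.1]
opening: 0.602
gripper_force: 0.0
t: 10.35
position: [0.6624, 0.1364, 0.2784]
tool_rot: [1.744, 2.612, 0.001]
wrist_force: [0.8, -0.3, 1.1]
t: 10.85
position: [0.5962, -0.0983, 0.2774]
tool_rot: [1.743, 2.612, 0.001]
wrist_force: [1.0, 1.0, -0.1]
expect [258.91556488 191.83690933] [313.53909443 227.4979754 ]
expect [169.88379111 114.53937   ] [215.04966844 159.36079688]
(array([0.70912456, 0.1144379 ]), np.float64(0.002862376573905168), np.float64(0.0005860405439165399), 177)
(array([0.70912456, 0.1144379 ]), np.float64(0.002862376573905168), np.float64(0.0005860405439165399), 177)
(array([0.70912456, 0.1144379 ]), np.float64(0.002862376573905168), np.float64(0.0005860405439165399), 177)
```

View pics/c4.png

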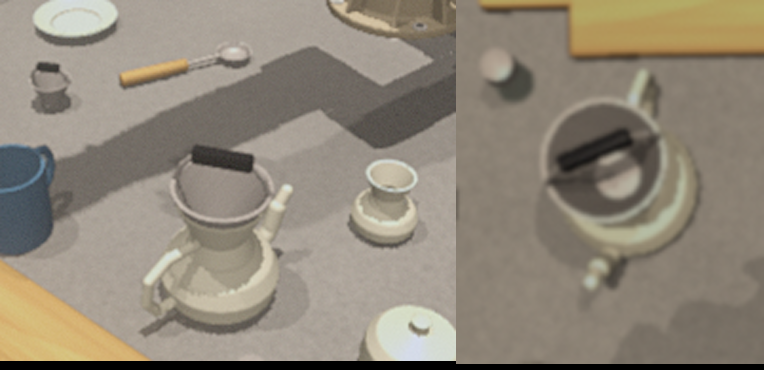

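The cone sits level in the pot. Its rim boxes, scene x 259.5–313.7 and top x 170.4–215.7 by y 115–159, match the home prediction to within about 1 px. The strainer and jug look untouched. I'll do one last check on the bar, then hand in.

```bash
python3 - <<'E'
import pickle
from h import *
from station import robot
o,d=pickle.load(open("c4.pkl","rb"))
b=tri(ray(d["top"],[[189.6,133.2]]),ray(d["scene"],[[287.4,193.7]]));print(b)
if np.linalg.norm(b-[.6623,.1362,.168])<.005: print(robot.sign_off())
E
```

```text
[0.66205173 0.13639982 0.16667218]
the job is handed in; nothing more can be done
None
```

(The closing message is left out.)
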